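# Put the folding comb away in the foyer pocket

### The arm

A 7-joint arm with a two-finger parallel gripper is mounted at the origin on the work surface. World frame = base frame: x ahead of the robot, y to its left, z up, the work surface at z = 0. Lengths are in m, angles in rad, forces in N, time in s.
With the tool pointing down it reaches from about 0.4 to 0.9 m from the base axis. Payload 5.5 kg.
Tool frame: the origin (TCP) lies on the mounting face of the last link; the fingertips stand manip.tip_reach ahead of it and the grasp point (between the pads) lies 155 mm ahead of it (manip.tip_reach is the distance from the TCP to the fingertips, in m); z points along the fingers, y is the line along which they close (so a half turn about z gives the same grasp; the last joint's range is limited). The gripper opens to 85 mm and grips with 20 to 120 N. Pads are 22 mm wide; open, the fingers measure 114 mm over their backs; the gripper's body (76 mm by 85 mm) begins 54 mm behind the grasp point. The pads swing forward as they close: fully open they stand 13 mm farther back than shut.
Start: joints at [-0.983, 0.501, -0.427, 1.55, 0.221, 1.138, -0.21], TCP at [0.207, 0.616, 0.405] pointing down, gripper open.
Joint ranges: [-2.88, 2.88], [-0.31, 2.03], [-1.54, 1.56], [0.2, 2.42], [-1.41, 4.55], [0.19, 2.02], [-2.57, 2.57]. Speed limits (rad/s): [2.57, 2.57, 3.14, 3.14, 3.14, 3.14, 3.14].

### API

Orientations are given as a 3x3 rotation matrix whose columns are the frame's x, y, z axes.
In Python, from workcell import manip gives the robot as it stands. The module is installed in compiled form; this text tells all that it offers.
- The arm moves only by the shell command python3 -m pendant 'ROWS' [FORCE]. ROWS is JSON, a list of rows, each a list of 7 numbers: the shift along the tool's x, y, z in cm, then the turn, a rotation vector about the tool's x, y, z in degrees, then the finger opening in cm, from 0 to 8.54. In form: [[x, y, z, rx, ry, rz, fingers], ...]. A call has 1 to 20 rows; each row shifts and turns the commanded pose from where the row before left it, along the tool's axes as they then stand; what a row does not reach is not made up. A row lasts 1/10 s, in which the tool goes at most 50 mm and 8.59 degrees, less where a joint would pass 70% of its speed; a pose out of reach is approached as far as the arm can. A call with a gripper value outside its range is refused whole. The fingers move at their own pace and stop on an object; FORCE is the grip in N (left out, the last holds). Time passes only in rows, so rows that do not move let the fingers close. It gives the time, the measured TCP pose, the force, the opening and the grip force at its end, in the units of the state.
- manip.observe(): the state, without advancing time (a new reading comes with each control period).
- manip.snapshot(name): name is "scene" or "top"; returns a dict with "pixels" (420x560x3 uint8, red, green, blue), "z_map" (420x560 float32, m along the optical axis (not along the pixel's ray), 0 where there is no reading), "fx", "fy", "cx", "cy" (pixels), "camera_from_world" (4x4, takes a point from world to camera coordinates). Camera axes: x right, y up, looking along -z (the intrinsics and any distortion apply to the point x, -y, -z); pixel columns grow to the right and rows downward; lengths in m; the calibration is good to about 2 mm. A picture is of the moment at which its call begins.
- manip.close_job(): hands the job in; it is judged then, once.
The state is a dict: "time": time; "joint_pos": joint angles; "dq": joint speeds; "joint_efforts": joint torques, N m; "tcp_pos": TCP position; "eef_rot": TCP orientation; "wrist_force": force on the tool from outside, world axes, zero at the start; "wrist_torque": the same for the moment, N m; "finger_gap": finger opening in m; "grasp_force": force on a finger pad.
Only numpy, scipy, OpenCV 4.12 (cv2) and the standard library are available. Lean on these libraries where they do the work, as an engineer would, in place of code of your own. Each camera call takes 0.05 s, during which the arm holds its last target. There are 200 camera calls.

### The job

Take the folded chrome comb out of the wooden block and slide it, end first and upright, into the wide slot of the two-slot steel pocket, not the one with the thin slit. Lower it all the way to the bottom before you let go of it, then leave it standing there; do not shift the trinket box or the timer.

Things in the scene. Friction and masses are not known exactly. Their poses are not given: they have to be found in the camera images.
- comb: Folded chrome comb, a flat bar 104 mm long, 34 wide, 14 thick, standing on end. Origin: centre of its lower end; z up along its length, x across the 14 mm thickness, y along the width. It starts in a hole 20 (x) x 42 (y) mm, 30 deep, in a fixed wooden block 60 (x) x 90 (y) x 38 mm high: lower end 8 mm above the shelf, top 74 mm free; lift it straight up 32 mm to clear the block.
- wide_sleeve: Wide-slot half of the fixed steel pocket: open-topped sleeve 40 (x) x 60 (y) x 64 mm high, slot 34 (x) x 54 (y), 60 deep to its floor 4 mm above the origin (centre of its underside, on the shelf; z up). The comb's x goes along this x, either way round. A 62 mm high wood upright stands at its -x side. The other half, 68 mm to +y or -y, is alike but capped, with an 8 mm slit too thin for the comb.
- trinket_box: Bystander: round white ceramic box with a lid, 76 mm across and 59 mm high, loose on the shelf. Origin: centre of its underside.
- timer: Bystander: grey plastic timer, 66 x 66 mm, 55 mm high with the twist dial on top, loose on the shelf. Origin: centre of its underside.
Not all that is in view belongs to the job. What is shaped like the wide_sleeve but purple is not meant.

How it is judged:
By the outcome, as a careful person would: the job done as asked, in the order asked, and still so for the second after the job is handed in, with the robot touching nothing.
It also fails if it takes over 37 s, if anything falls off the work surface, if the arm or the gripper's body presses on something with over 40 N, if the wrist force passes 120 N, or if a joint passes its speed limit or range.

## Working session

There is one attempt and no reset: what is moved stays moved. The work goes in short steps, Python scripts to look and compute and a shell command to move; the robot and the scene stay as the last step left them, time stands still between calls to the robot, and variables do not carry over. Pictures are saved under pics/ and viewed, at most 10 in all, crops included, and the job is handed in when it is done.

```bash
mkdir -p pics; cat > h.py <<'E'
import numpy as np, cv2
from workcell import manip
def snap(n):
    s=manip.snapshot(n); cv2.imwrite(f'pics/{n}_{int(manip.observe()["time"]*1000)}.png',s['pixels'][:,:,::-1]); return s
def cloud(s):
    z=s['z_map']; v,u=np.mgrid[:z.shape[0],:z.shape[1]]
    c=np.stack([(u-s['cx'])/s['fx']*z,-(v-s['cy'])/s['fy']*z,-z,np.ones_like(z)],-1)
    w=c@np.linalg.inv(s['camera_from_world']).T
    w=w[...,:3]; w[z==0]=np.nan; return w
E
python3 - <<'E'
from h import *
for n in('scene','top'):
    s=snap(n); np.savez(f'{n}.npz',w=cloud(s),p=s['pixels']); print(n,s['fx'],s['fy'],s['cx'],s['cy'],[k for k in s],np.linalg.inv(s['camera_from_world'])[:3].round(3))
o=manip.observe();print(manip.tip_reach,o['time'],o['tcp_pos'],o['eef_rot'],o['wrist_force'])
E
ls pics
```

```text
scene 458.71567967326314 458.71567967326314 280.5266379734893 196.7250045436375 ['pixels', 'z_map', 'fx', 'fy', 'cx', 'cy', 'camera_from_world'] [[ 0.29  -0.711  0.641  1.216]
 [ 0.957  0.218 -0.191 -0.15 ]
 [-0.004  0.669  0.743  0.821]]
top 480.88367086073407 480.88367086073407 284.01579800944285 204.63524688017014 ['pixels', 'z_map', 'fx', 'fy', 'cx', 'cy', 'camera_from_world'] [[-0.017  0.986 -0.168  0.364]
 [-1.    -0.016  0.013  0.03 ]
 [ 0.01   0.168  0.986  1.125]]
0.1734 0.1 [0.20737936 0.61570351 0.40378162] [[-9.47726818e-01  3.19082263e-01 -6.23209679e-04]
 [ 3.19082861e-01  9.47725473e-01 -1.59867468e-03]
 [ 8.05229544e-05 -1.71396239e-03 -9.99998528e-01]] [0.05085951 0.57905503 0.27856732]
scene_50.png
top_100.png
```

View pics/scene_50.png

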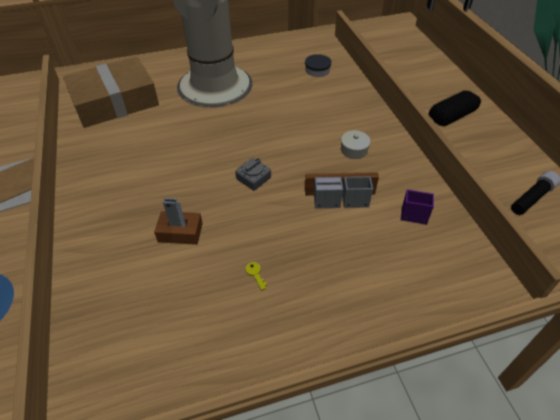

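View pics/top_100.png

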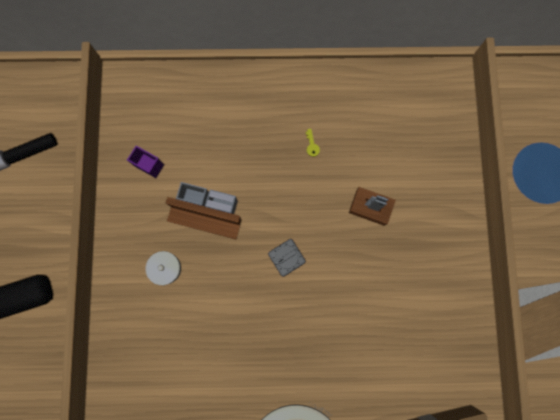

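The scene view shows the wooden block at (178,228) with the comb rising to about (172,203). The pocket is at (328,190) for the slit half and (358,190) for the open wide half; the box is at (355,145), the timer at (253,173), and the purple decoy at (417,207). In the top view the comb is near (377,200), the wide slot near (194,195) and the slit half near (221,203).

```bash
python3 - <<'E'
from h import *
T=np.load('top.npz');S=np.load('scene.npz')
def reg(d,u0,u1,v0,v1,z0,z1):
    w=d['w'][v0:v1,u0:u1].reshape(-1,3);p=d['p'][v0:v1,u0:u1].reshape(-1,3).astype(int)
    m=(w[:,2]>z0)&(w[:,2]<z1); return w[m],p[m]
def rect(n,w):
    if len(w)<4: print(n,len(w));return
    (c,s,a)=cv2.minAreaRect((w[:,:2]*1000).astype(np.float32)); print(n,len(w),'c',np.round(c,1),'s',np.round(s,1),'a',round(a,1),'z',np.percentile(w[:,2],[5,50,95]).round(4))
for n,d,b in(('T',T,(345,402,180,230)),('S',S,(150,210,190,250))):
    rect(n+' block',reg(d,*b,.03,.045)[0]); rect(n+' combtop',reg(d,*b,.104,.13)[0]); rect(n+' comb all',reg(d,*b,.05,.13)[0])
for n,d,b in(('T',T,(160,245,175,240)),('S',S,(300,385,165,215))):
    w,p=reg(d,*b,.055,.075); sat=p.max(1)-p.min(1)
    rect(n+' steel',w[sat<30]); rect(n+' wood',w[sat>=30])
rect('T timer',reg(T,260,312,230,285,.035,.06)[0]);rect('T box',reg(T,140,185,245,290,.03,.07)[0])
rect('S timer',reg(S,230,275,150,195,.035,.06)[0]);rect('S box',reg(S,335,375,125,160,.03,.07)[0])
def up(d,b,f):return cv2.resize(d['p'][b[2]:b[3],b[0]:b[1],::-1],None,fx=f,fy=f,interpolation=cv2.INTER_CUBIC)
a=[up(T,(345,405,180,230),6),up(T,(155,250,175,240),4),up(S,(145,215,190,250),5),up(S,(300,385,160,215),4)]
a=[cv2.copyMakeBorder(x,0,300-x.shape[0],0,390-x.shape[1],0) for x in a]
cv2.imwrite('pics/z.png',np.vstack([np.hstack(a[:2]),np.hstack(a[2:])]))
E
```

```text
T block 811 c [ 546.2 -189.5] s [90.2 61.5] a 68.9 z [0.0345 0.0386 0.0419]
T combtop 94 c [ 546.8 -189.5] s [32.3 16.8] a 66.2 z [0.1055 0.1117 0.1146]
T comb all 181 c [ 546.6 -189.9] s [33.5 16.9] a 66.4 z [0.0601 0.1048 0.1142]
S block 792 c [ 545.1 -186.8] s [91.  62.7] a 68.4 z [0.0327 0.0376 0.0404]
S combtop 94 c [ 546.7 -187.8] s [32.1 16.3] a 70.1 z [0.1045 0.1099 0.1124]
S comb all 368 c [ 546.5 -187.8] s [34.1 16.3] a 68.2 z [0.0534 0.0866 0.1114]
T steel 595 c [564.6 191.3] s [129.2  42.1] a 74.3 z [0.0594 0.0641 0.0674]
T wood 527 c [557.8 193.1] s [169.4  56.8] a 74.4 z [0.0587 0.0625 0.0656]
S steel 628 c [563.2 194.5] s [132.6  47. ] a 74.4 z [0.0563 0.0634 0.0662]
S wood 326 c [538. 201.] s [168.2  20.6] a 74.6 z [0.0582 0.0621 0.0646]
T timer 556 c [429.6  11.4] s [62.3 63.5] a 32.3 z [0.0354 0.0421 0.0556]
T box 906 c [411.2 289.1] s [74.6 73.5] a 89.1 z [0.0399 0.0448 0.0506]
S timer 324 c [430.8  12.4] s [57.9 60. ] a 29.0 z [0.0356 0.0422 0.055 ]
S box 509 c [409.7 290.5] s [71.6 77.7] a 66.1 z [0.0336 0.0438 0.0506]
```

View pics/z.png

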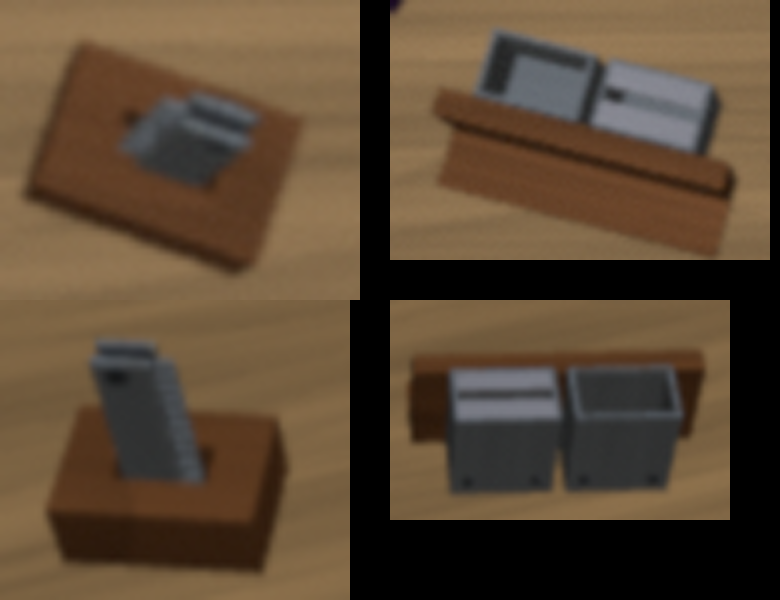

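The crops confirm a clear comb in the block, wide slot on the +y side of the pocket (open), slit half on the -y side. Comb ≈ (546.7, -188.7) mm, block y at 68.5°; wide slot ≈ (573, 225.6) mm, pocket y at 74.4°.

```bash
cat > go.py <<'E'
import sys; from h import *; from scipy.spatial.transform import Rotation as R
x,y,z,yaw=map(float,sys.argv[1:5])  # mm, deg: direction of tool y
o=manip.observe(); Rc=np.array(o['eef_rot']); a=np.radians(yaw)
ty=np.array([np.cos(a),np.sin(a),0]); tz=np.array([0,0,-1.]); Rt=np.stack([np.cross(ty,tz),ty,tz],1)
print('shift cm (tool)',(Rc.T@(np.array([x,y,z])/1000-o['tcp_pos'])*100).round(2),'turn deg',np.degrees(R.from_matrix(Rc.T@Rt).as_rotvec()).round(2))
print('t',o['time'],'tcp',np.round(o['tcp_pos'],4),'q',np.round(o['joint_pos'],2),'F',np.round(o['wrist_force'],1),'gap',o['finger_gap'],o['grasp_force'])
E
python3 go.py 546.7 -188.7 400 -21.5
```

```text
shift cm (tool) [-57.83 -65.41   0.49] turn deg [-8.000e-02  8.000e-02  9.289e+01]
t 0.1 tcp [0.2074 0.6157 0.4038] q [-0.98  0.5  -0.43  1.55  0.22  1.14 -0.21] F [0.1 0.6 0.3] gap 0.08534521852980874 0.0
```

```bash
python3 -m pendant '[[-2.9,-3.3,0,0,0,0,8.5],[-2.9,-3.3,0,0,0,0,8.5],[-2.9,-3.3,0,0,0,0,8.5],[-2.9,-3.3,0,0,0,0,8.5],[-2.9,-3.3,0,0,0,0,8.5],[-2.9,-3.3,0,0,0,0,8.5],[-2.9,-3.3,0,0,0,0,8.5],[-2.9,-3.3,0,0,0,0,8.5],[-2.9,-3.3,0,0,0,0,8.5],[-2.9,-3.3,0,0,0,0,8.5]]'; python3 go.py 546.7 -188.7 400 -21.5
```

```text
time: 1.1
tcp_pos: [0.3771, 0.2089, 0.4046]
eef_rot: [[-0.948, 0.319, -0.0], [0.319, 0.948, -0.0], [0.0, -0.0, -1.0]]
wrist_force: [-0.0, -0.0, -0.3]
finger_gap: 0.0849
grasp_force: 0.0
shift cm (tool) [-28.76 -32.27   0.46] turn deg [-0.   0.  92.9]
t 1.1 tcp [0.3771 0.2089 0.4046] q [-0.33  0.08 -0.25  2.07  0.02  0.99  0.65] F [-0.  -0.  -0.3] gap 0.08485467362902593 0.0
```

```bash
python3 -m pendant '[[-2.8,-3.2,0,0,0,0,8.5],[-2.8,-3.2,0,0,0,0,8.5],[-2.8,-3.2,0,0,0,0,8.5],[-2.8,-3.2,0,0,0,0,8.5],[-2.8,-3.2,0,0,0,0,8.5],[-2.8,-3.2,0,0,0,0,8.5],[-2.8,-3.2,0,0,0,0,8.5],[-2.8,-3.2,0,0,0,0,8.5],[-2.8,-3.2,0,0,0,0,8.5],[-2.8,-3.2,0,0,0,0,8.5],[0,0,0,0,0,0,8.5]]'
python3 -m pendant '[[0,0,0,0,0,7.5,8.5],[0,0,0,0,0,7.5,8.5],[0,0,0,0,0,7.5,8.5],[0,0,0,0,0,7.5,8.5],[0,0,0,0,0,7.5,8.5],[0,0,0,0,0,7.5,8.5],[0,0,0,0,0,7.5,8.5],[0,0,0,0,0,7.5,8.5],[0,0,0,0,0,7.5,8.5],[0,0,0,0,0,7.5,8.5],[0,0,0,0,0,7.5,8.5],[0,0,0,0,0,7.5,8.5],[0,0,0,0,0,3,8.5],[0,0,0,0,0,0,8.5],[0,0,0,0,0,0,8.5]]' >/dev/null; python3 go.py 546.7 -188.7 250 -21.5
```

```text
time: 2.2
tcp_pos: [0.5405, -0.1884, 0.4042]
eef_rot: [[-0.945, 0.327, 0.0], [0.327, 0.945, -0.004], [-0.001, -0.004, -1.0]]
wrist_force: [-0.3, 0.3, 0.1]
finger_gap: 0.085
grasp_force: 0.0
shift cm (tool) [-0.43  0.89 15.44] turn deg [-0.04 -0.    0.01]
t 3.7 tcp [ 0.5401 -0.1814  0.4044] q [-0.03  0.34  0.38  1.78 -0.14  1.05  0.03] F [0.2 0.4 0. ] gap 0.08513925104297722 0.0
```

```bash
python3 -m pendant '[[-0.4,0.9,0,0,0,0,5],[0,0,2,0,0,0,5],[0,0,2,0,0,0,5],[0,0,2,0,0,0,5],[0,0,0,0,0,0,5],[0,0,0,0,0,0,5]]' >/dev/null; python3 go.py 546.7 -188.7 250 -21.5
python3 - <<'E'
from h import *
a=snap('top');b=snap('scene')
def up(s,u,v):return cv2.resize(s['pixels'][v-40:v+40,u-40:u+40,::-1],None,fx=5,fy=5,interpolation=2)
cv2.imwrite('pics/z2.png',np.hstack([up(a,375,200),up(b,178,205)]))
E
```

```text
shift cm (tool) [ 0.04 -0.08  9.47] turn deg [-0.03  0.02 -0.11]
t 4.3 tcp [ 0.5473 -0.1894  0.3447] q [-0.    0.43  0.37  1.81 -0.18  0.94  0.07] F [ 1.  -0.3 -0.5] gap 0.04999876616219291 0.0
```

View pics/z2.png

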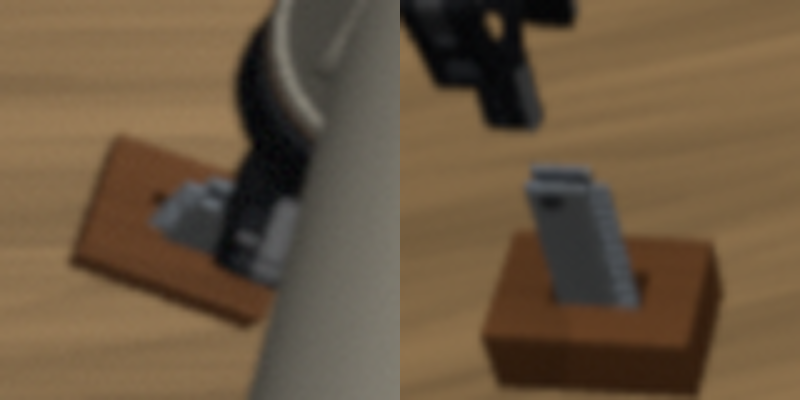

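The front finger tip sits at about (515,120) in the right crop, above the comb top at (560,180). That is about where the comb's line extends upward, so I will check it with depth.

```bash
python3 - <<'E'
from h import *
for n in('top','scene'):
    s=manip.snapshot(n); w=cloud(s); u,v=(375,200) if n=='top' else (178,205)
    w=w[v-60:v+60,u-60:u+60].reshape(-1,3)
    o=manip.observe(); R=np.array(o['eef_rot']); 
    t=(w-o['tcp_pos'])@R*1000
    m=(t[:,2]>140)&(t[:,2]<185)&(abs(t[:,:2]).max(1)<70); q=t[m]; print(n,len(q),'tip max',np.percentile(q[:,2],[90,98]))
    for sg in(-1,1):
        k=q[q[:,1]*sg>0]
        if len(k): print(sg,len(k),np.percentile(k,[2,50,98],axis=0).round(1).tolist())
    m=(w[:,2]>.1)&(w[:,2]<.116)&(np.hypot(w[:,0]-.547,w[:,1]+.189)<.03); print('comb in tool',np.percentile(t[m],[2,50,98],axis=0).round(1).tolist())
E
```

```text
top 14 tip max [164.3242555  167.83545711]
-1 14 [[5.4, -37.0, 140.3], [6.9, -30.6, 155.8], [9.9, -25.1, 167.8]]
comb in tool [[-1.7, -8.4, 231.4], [5.0, -1.8, 235.5], [14.7, 4.4, 243.7]]
scene 215 tip max [164.89537358 168.3978642 ]
-1 105 [[-8.5, -30.8, 141.0], [4.4, -26.0, 156.7], [11.8, -23.7, 168.5]]
1 110 [[-6.4, 24.9, 141.5], [6.1, 35.3, 153.5], [11.5, 39.0, 167.3]]
comb in tool [[-14.8, -8.2, 233.1], [-1.2, -0.1, 237.0], [14.0, 5.4, 245.5]]
```

```bash
python3 -m pendant '[[0,-0.05,2,0,0,0,5],[0,0,2,0,0,0,5],[0,0,2,0,0,0,5],[0,0,2,0,0,0,5],[0,0,1.5,0,0,0,5],[0,0,0,0,0,0,5],[0,0,0,0,0,0,5]]' 50; python3 -m pendant '[[0,0,0,0,0,0,3],[0,0,0,0,0,0,1],[0,0,0,0,0,0,0.5],[0,0,0,0,0,0,0.5],[0,0,0,0,0,0,0.5],[0,0,0,0,0,0,0.5],[0,0,0,0,0,0,0.5],[0,0,0,0,0,0,0.5]]' 50; python3 go.py 546.7 -188.7 250 -21.5
```

```text
time: 5.2
tcp_pos: [0.5469, -0.1889, 0.2501]
eef_rot: [[0.368, 0.93, 0.0], [0.93, -0.368, -0.0], [-0.0, 0.0, -1.0]]
wrist_force: [1.1, -0.7, -0.1]
finger_gap: 0.0501
grasp_force: 0.0
time: 6.0
tcp_pos: [0.5472, -0.1889, 0.2507]
eef_rot: [[0.368, 0.93, 0.002], [0.93, -0.368, -0.0], [0.0, 0.002, -1.0]]
wrist_force: [-0.1, 0.9, 6.1]
finger_gap: 0.0137
grasp_force: 49.6
shift cm (tool) [ 0.   -0.05  0.07] turn deg [ 0.1  -0.02 -0.11]
t 6.0 tcp [ 0.5472 -0.1889  0.2507] q [ 0.04  0.55  0.32  1.87 -0.25  0.76  0.12] F [-0.1  0.9  6.1] gap 0.013684938198404313 49.58411157131195
```

```bash
python3 -m pendant '[[0,0,-0.5,0,0,0,0.5],[0,0,-1,0,0,0,0.5],[0,0,-1,0,0,0,0.5],[0,0,-1.5,0,0,0,0.5],[0,0,-2,0,0,0,0.5],[0,0,-2,0,0,0,0.5],[0,0,-2,0,0,0,0.5],[0,0,-2,0,0,0,0.5],[0,0,0,0,0,0,0.5],[0,0,0,0,0,0,0.5],[0,0,0,0,0,0,0.5]]'; python3 go.py 573.1 225.6 370 -15.6
```

```text
time: 7.1
tcp_pos: [0.5462, -0.1885, 0.369]
eef_rot: [[0.368, 0.93, -0.001], [0.93, -0.368, 0.0], [-0.0, -0.001, -1.0]]
wrist_force: [-0.1, 0.8, -0.9]
finger_gap: 0.0134
grasp_force: 48.7
shift cm (tool) [ 39.49 -12.74  -0.08] turn deg [-0.08 -0.   -6.  ]
t 7.1 tcp [ 0.5462 -0.1885  0.369 ] q [-0.01  0.39  0.38  1.79 -0.17  0.99  0.06] F [-0.1  0.8 -0.9] gap 0.013445584577336838 48.71789574623108
```

```bash
python3 - <<'E'
from h import *
for n in('scene','top'):
    s=snap(n); w=cloud(s).reshape(-1,3); o=manip.observe(); t=(w-o['tcp_pos'])@np.array(o['eef_rot'])*1000
    m=(t[:,2]>178)&(t[:,2]<280)&(abs(t[:,:2]).max(1)<35)&(w[:,2]>.06)
    for a,b in((178,200),(200,220),(220,245),(245,270)):
        k=t[m&(t[:,2]>a)&(t[:,2]<b)]
        if len(k): print(n,a,len(k),np.percentile(k,[2,50,98],axis=0).round(1).tolist())
E
```

```text
scene 178 138 [[-15.2, -2.0, 178.7], [3.3, 4.9, 189.3], [17.1, 7.6, 199.6]]
scene 200 122 [[-15.3, -1.0, 200.4], [2.2, 4.9, 209.8], [17.2, 7.5, 219.4]]
scene 220 118 [[-15.2, -2.3, 220.9], [1.2, 4.9, 229.9], [17.1, 7.3, 240.5]]
top 178 18 [[4.7, -6.4, 179.0], [11.7, -0.9, 191.3], [15.8, 0.8, 199.0]]
top 200 22 [[1.3, -6.7, 200.7], [7.8, -1.6, 210.2], [15.3, 0.2, 219.0]]
top 220 24 [[-1.6, -6.8, 220.9], [6.9, -3.7, 228.1], [15.6, 0.6, 237.5]]
```

```bash
python3 -m pendant '[[1.5,-0.5,0,0,0,0,0.5],[3,-1,0,0,0,0,0.5],[3,-1,0,0,0,0,0.5],[3,-1,0,0,0,0,0.5],[3,-1,0,0,0,0,0.5],[3,-1,0,0,0,0,0.5],[3,-1,0,0,0,0,0.5],[3,-1,0,0,0,0,0.5],[3,-1,0,0,0,0,0.5],[3,-1,0,0,0,0,0.5],[3,-1,0,0,0,0,0.5],[3,-0.8,0,0,0,0,0.5],[3,-0.4,0,0,0,0,0.5],[2,0,0,0,0,0,0.5],[0,0,0,0,0,-3,0.5],[0,0,0,0,0,-3,0.5],[0,0,0,0,0,0,0.5],[0,0,0,0,0,0,0.5]]'; python3 go.py 573.1 225.6 370 -15.6
```

```text
time: 9.0
tcp_pos: [0.5832, 0.2213, 0.3689]
eef_rot: [[0.271, 0.963, -0.001], [0.963, -0.271, -0.001], [-0.001, -0.001, -1.0]]
wrist_force: [-1.0, -0.5, -1.4]
finger_gap: 0.0136
grasp_force: 48.8
shift cm (tool) [ 0.14 -1.09 -0.11] turn deg [-0.06  0.05 -0.11]
t 9.0 tcp [0.5832 0.2213 0.3689] q [-0.57  0.46  0.22  1.67 -0.11  1.02 -0.59] F [-1.  -0.5 -1.4] gap 0.013595735189787682 48.80477964878082
```

```bash
python3 -m pendant '[[0.1,-1.1,0,0,0,0,0.5],[0,0,1.5,0,0,0,0.5],[0,0,1.5,0,0,0,0.5],[0,0,1.5,0,0,0,0.5],[0,0,0,0,0,0,0.5],[0,0,0,0,0,0,0.5]]' >/dev/null; python3 go.py 573.1 225.6 246 -15.6
python3 - <<'E'
from h import *
o=manip.observe()
I=[]
for n,u,v in(('scene',350,180),('top',205,195)):
    s=snap(n); w=cloud(s); t=(w-o['tcp_pos'])@np.array(o['eef_rot'])*1000
    P=s['pixels'].astype(int); sat=P.max(2)-P.min(2)
    m=(w[...,2]>.058)&(w[...,2]<.069)&(sat<30)&(abs(t[...,0])<120)&(abs(t[...,1])<30)
    k=t[m]; print(n,len(k),np.percentile(k,[1,50,99],axis=0).round(1).tolist())
    e=(w[...,2]>.075)&(w[...,2]<.13)&(abs(t[...,0])<30)&(abs(t[...,1])<30); 
    if e.sum(): print(' comb',e.sum(),np.percentile(t[e],[1,50,99],axis=0).round(1).tolist())
    I.append(cv2.resize(s['pixels'][v-40:v+40,u-40:u+40,::-1],None,fx=5,fy=5,interpolation=2))
cv2.imwrite('pics/z3.png',np.hstack(I))
E
```

```text
shift cm (tool) [0.05 0.03 7.76] turn deg [-0.08  0.08 -0.03]
t 9.6 tcp [0.5728 0.2253 0.3236] q [-0.57  0.5   0.2   1.73 -0.12  0.93 -0.59] F [-0.6  0.3 -0.7] gap 0.01349888372070533 48.79441022872925
scene 517 [[-96.5, -21.9, 256.4], [-51.4, 7.2, 260.0], [31.5, 23.2, 265.1]]
 comb 241 [[-16.6, -5.8, 193.9], [-2.1, 4.9, 216.0], [16.9, 8.1, 241.4]]
top 510 [[-98.7, -18.9, 255.0], [-61.4, -3.1, 259.5], [13.3, 22.0, 265.1]]
 comb 54 [[-18.4, -5.7, 195.5], [-15.3, -4.1, 218.4], [3.3, 7.7, 242.0]]
```

View pics/z3.png

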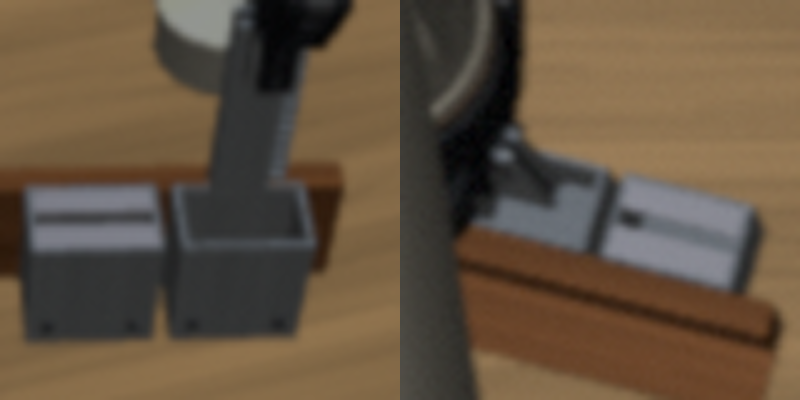

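The left crop shows the comb hanging straight above the wide slot (opening at about (240,215)). Depth puts it within about 1 mm of the slot centre, so I will lower it.

```bash
python3 -m pendant '[[0.05,0.1,1,0,0,0,0.5],[0,0,1.2,0,0,0,0.5],[0,0,1.2,0,0,0,0.5],[0,0,1.2,0,0,0,0.5],[0,0,1.2,0,0,0,0.5],[0,0,1.2,0,0,0,0.5],[0,0,0.2,0,0,0,0.5],[0,0,0,0,0,0,0.5]]'; python3 -m pendant '[[0,0,0.1,0,0,0,0.5],[0,0,0.1,0,0,0,0.5],[0,0,0,0,0,0,0.5],[0,0,0,0,0,0,0.5]]'
```

```text
time: 10.5
tcp_pos: [0.5739, 0.2256, 0.2519]
eef_rot: [[0.269, 0.963, -0.001], [0.963, -0.269, -0.001], [-0.001, -0.001, -1.0]]
wrist_force: [0.5, 0.3, 0.5]
finger_gap: 0.0135
grasp_force: 48.8
time: 10.9
tcp_pos: [0.5742, 0.2258, 0.2511]
eef_rot: [[0.269, 0.963, 0.001], [0.963, -0.269, 0.0], [0.001, 0.0, -1.0]]
wrist_force: [-0.7, 0.5, -0.5]
finger_gap: 0.0137
grasp_force: 48.8
```

```bash
python3 -m pendant '[[0,0,0.1,0,0,0,0.5],[0,0,0.1,0,0,0,0.5],[0,0,0.1,0,0,0,0.5],[0,0,0,0,0,0,0.5],[0,0,0,0,0,0,0.5]]'|grep -E 'tcp|force'; python3 -m pendant '[[0,0,0.1,0,0,0,0.5],[0,0,0,0,0,0,0.5],[0,0,0,0,0,0,0.5]]'|grep -E 'tcp|force'
```

```text
tcp_pos: [0.574, 0.2257, 0.2476]
wrist_force: [-0.5, -1.1, -0.3]
grasp_force: 48.8
tcp_pos: [0.5741, 0.2258, 0.2467]
wrist_force: [0.2, 0.6, -0.2]
grasp_force: 48.9
```

```bash
python3 -m pendant '[[0,0,0.1,0,0,0,0.5],[0,0,0,0,0,0,0.5],[0,0,0,0,0,0,0.5]]'|grep -E 'tcp|force'; python3 -m pendant '[[0,0,0.1,0,0,0,0.5],[0,0,0,0,0,0,0.5],[0,0,0,0,0,0,0.5]]'|grep -E 'tcp|force'
```

```text
tcp_pos: [0.5742, 0.2258, 0.2467]
wrist_force: [-2.1, -0.8, 6.4]
grasp_force: 49.9
tcp_pos: [0.5743, 0.2257, 0.2467]
wrist_force: [-3.9, -1.7, 13.5]
grasp_force: 50.9
```

It is on the floor (rising force, no further travel). I will relax the pressure, release, and rise.

```bash
python3 -m pendant '[[0,0,-0.15,0,0,0,0.5],[0,0,0,0,0,0,0.5],[0,0,0,0,0,0,1.6],[0,0,0,0,0,0,2],[0,0,0,0,0,0,3],[0,0,0,0,0,0,4.5],[0,0,0,0,0,0,5],[0,0,0,0,0,0,5],[0,0,0,0,0,0,5]]'|grep -E 'tcp|force|gap'; python3 -m pendant '[[0,0,-1,0,0,0,5],[0,0,-2,0,0,0,5],[0,0,-3,0,0,0,5],[0,0,-4,0,0,0,5],[0,0,-4,0,0,0,5],[0,-4,0,0,0,0,5],[-4,0,0,0,0,0,5],[-4,0,0,0,0,0,5],[-4,0,0,0,0,0,5],[-4,0,0,0,0,0,5],[-4,0,0,0,0,0,5],[-4,0,0,0,0,0,5],[0,0,0,0,0,0,5],[0,0,0,0,0,0,5]]'
python3 - <<'E'
from h import *
I=[]
for n,u,v in(('scene',350,180),('top',205,205)):
    s=snap(n); w=cloud(s); f=w.reshape(-1,3); k=f[(f[:,2]>.067)&(f[:,2]<.125)&(np.hypot(f[:,0]-.574,f[:,1]-.226)<.04)]
    print(n,len(k),np.percentile(k,[1,50,99],axis=0).round(4).tolist())
    I.append(cv2.resize(s['pixels'][v-50:v+70,u-60:u+60,::-1][:100],(400,333),interpolation=2))
    for nm,c in(('box',(.41,.29)),('timer',(.43,.012))):
        k=f[(f[:,2]>.033)&(f[:,2]<.07)&(np.hypot(f[:,0]-c[0],f[:,1]-c[1])<.055)]; print(nm,len(k),cv2.minAreaRect((k[:,:2]*1000).astype(np.float32)))
cv2.imwrite('pics/z4.png',np.hstack(I))
E
```

```text
tcp_pos: [0.5741, 0.2258, 0.2462]
wrist_force: [0.8, -0.8, -0.9]
finger_gap: 0.0497
grasp_force: 0.0
time: 14.6
tcp_pos: [0.4709, 0.0045, 0.3871]
eef_rot: [[0.272, 0.962, 0.001], [0.962, -0.272, 0.001], [0.001, 0.001, -1.0]]
wrist_force: [1.0, 0.8, 0.7]
finger_gap: 0.05
grasp_force: 0.0
scene 246 [[0.5651, 0.2086, 0.0677], [0.578, 0.2226, 0.0922], [0.5833, 0.2423, 0.1097]]
box 495 ((411.1460266113281, 290.2533264160156), (73.43675231933594, 74.04666137695312), 83.67891693115234)
timer 405 ((431.0390930175781, 13.009986877441406), (61.51517105102539, 63.85530471801758), 27.700550079345703)
top 145 [[0.5544, 0.2005, 0.0673], [0.5726, 0.2189, 0.1038], [0.5907, 0.2548, 0.1117]]
box 904 ((411.05596923828125, 289.22509765625), (74.42027282714844, 73.24214935302734), 89.11963653564453)
timer 0 ((0.0, 0.0), (0.0, 0.0), 0.0)
```

View pics/z4.png

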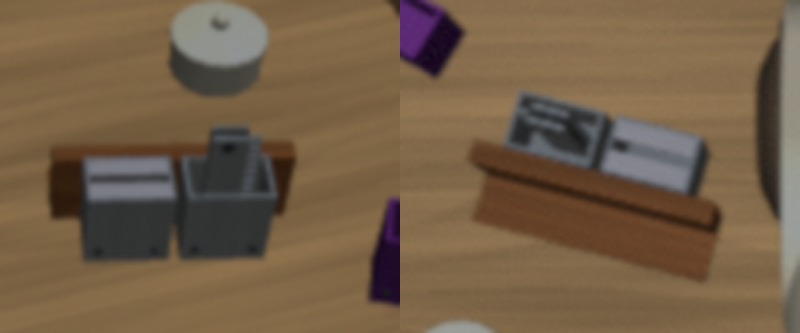

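The picture shows the comb standing upright in the wide slot, with its top near (230,130) in the left crop. Depth puts its top at about 0.11 m. The box and timer are unmoved and the gripper is clear.

```bash
python3 -c "
from workcell import manip
print(manip.close_job())"
```

```text
the job is handed in; nothing more can be done
None
```

The comb is standing upright on the floor of the pocket's wide slot, lowered until it touched bottom before I let go; the trinket box and timer did not move, and the job was handed in at about 15 s.

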